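# Back the reel winder off one notch

### The job

The tape reel winder on the bench has been wound one notch too far. With a fingertip, lift its pawl out of the toothed wheel and tip it right back onto its rest, push the wheel backward by one notch (its top goes towards the pawl, one tooth and no more), then push the pawl back over so that it drops fully into that notch. Do not wind the wheel on past where it stands now, and leave the can, the tub, the screwdriver and the spare reel where they are.

Things in the scene. Friction and masses are not known exactly. Their poses are not given: they have to be found in the camera images.
- winder: Reel winder, fixed. Origin: on the bench below the wheel's axle, in the wheel's back plane. z up, x out of the wheel's face along the axle (away from the robot, +-0.35 rad), y to the right facing it; pawl on the -y side. Base plate x -75..65, y -165..75, 12 mm high. White upright x -22..-12, y -155..50, to z 128 mm; behind it the reel, 110 mm across, turns with the wheel.
- wheel_hub (a point): Centre of the wheel's face, 14 mm ahead of the winder's origin, 95 mm above the bench. Steel ratchet wheel: 8 saw teeth, 120 mm over the tips, 96 mm at the roots, 14 mm thick, hub 32 mm across standing 10 mm out. Four hand pegs stand 38 mm out of the face (winder x 14..52 mm), 12 mm thick, on a circle of 42 mm radius, 90 degrees apart.
- wheel (a joint): Wheel turn, rad, about the winder's x; grows as the wheel goes backward (top towards the pawl, -y). One notch is 0.785. At the start -0.15 to 0.02; the pawl blocks it above about 0.05. One notch back, 0.55 to 0.80 lets the pawl drop fully in. It stays where left (friction 0.1 N m, about 2.5 N at a peg).
- pawl (a joint): Pawl turn, rad. 0: fully down in a notch. Clear of the teeth above about 0.25. 1.0: tipped right back on its rest, away from the wheel. Pivot at winder y -95, z 60 mm, axis along x. Moves freely, 90 to 140 g, falls by its own weight: below 0.35 towards the wheel, above 0.65 onto its rest.
- pawl_pin (a point): Middle of the pawl's finger pin: round, 12 mm thick, 38 mm long along winder x (14..52 mm), at the pawl's top end, 109 mm from its pivot. Pawl down: winder y -64, z 165 mm; tipped back: y -167, z 143 mm; in between an arc up to z 170 mm. Push it sideways: towards -y to lift the pawl, towards +y to bring it back.
- peg_top (a point): Middle of one of the four hand pegs, the one that at the start stands near the wheel's top on the side away from the pawl (22 to 31 degrees past the top; winder y 15 to 22, z 131 to 134 mm). Pushed towards -y by one notch it passes over the top (z 137 mm) and ends about as far on the other side.
- can: Bystander: metal can, 60 mm across, 120 mm tall, origin at its underside; beside the winder.
- tub: Bystander: clear open tub with circuit boards, 120 x 160 x 55 mm, origin at its underside; beside the winder.
- screwdriver: Bystander: screwdriver lying in front of the winder (+x side).
- spare_reel: Bystander: reel lying flat, 110 mm across, 24 mm high, on the robot's side of the winder.

How it is judged:
On the way, in this order (a step that is already met when the one before it is completed fails the run):
1. the pawl is lifted and tipped back on its rest, the wheel still in its first notch (value of joint pawl above 0.85 rad and value of joint wheel below 0.3 rad), for 0.2 s.
2. the wheel is pushed back one notch while the pawl is up (value of joint wheel between 0.4254 and 0.8454 rad and value of joint pawl above 0.85 rad), for 0.2 s.
At the end, for the whole second after the job is handed in: The wheel is one notch further back (wheel joint 0.425 to 0.845) with the pawl down in that notch (pawl joint below 0.10), both at rest, and the can, tub, screwdriver and spare reel within 20 mm of where they started (value of joint wheel between 0.4254 and 0.8454 rad and value of joint pawl below 0.1 rad and velocity of joint wheel between -0.05 and 0.05 rad/s and velocity of joint pawl between -0.05 and 0.05 rad/s and distance of each of can, tub, screwdriver, spare_reel from where it was at the start of the episode below 0.02 m); the robot touches nothing.
It fails at once if the wheel is pushed back clearly more than one notch (value of joint wheel above 1.15 rad).
It fails at once if the wheel is wound on (forward) past where it stood (value of joint wheel below -0.4 rad).
It fails at once if a bystander (can, tub, screwdriver or spare reel) is pushed or lifted away (distance of any of can, tub, screwdriver, spare_reel from where it was at the start of the episode above 0.02 m).
It also fails if it takes over 61 s, if anything falls off the work surface, if the arm or the gripper's body presses on something with over 40 N, if the wrist force passes 120 N, or if a joint passes its speed limit or range.

### The arm

A 7-joint arm with a two-finger parallel gripper is mounted at the origin on the work surface. World frame = base frame: x ahead of the robot, y to its left, z up, the work surface at z = 0. Lengths are in m, angles in rad, forces in N, time in s.
With the tool pointing down it reaches from about 0.425 to 0.875 m from the base axis. Payload 4.7 kg.
Tool frame: the origin (TCP) lies at the very end of the fingers, on their centre line; the grasp point (between the pads) lies 19 mm behind it; z points along the fingers, y is the line along which they close (so a half turn about z gives the same grasp; the last joint's range is limited). The gripper opens to 87 mm and grips with 3 to 60 N. Pads are 19 mm wide; open, the fingers measure 117 mm over their backs; the gripper's body (75 mm by 190 mm) begins 51 mm behind the grasp point.
Start: joints at [1.271, 0.321, -0.07, 1.45, 0.023, 1.371, -0.057], TCP at [0.201, -0.618, 0.223] pointing down, gripper open.
Joint ranges: [-2.86, 2.86], [-0.3, 2.09], [-1.38, 1.24], [0.06, 2.45], [-1.56, 4.7], [0.09, 2.05], [-2.69, 2.69]. Speed limits (rad/s): [2.57, 2.57, 3.14, 3.14, 3.14, 3.14, 3.14].

### API

Orientations are given as a rotation vector (axis times angle).
In Python, from bench import ctrl, imaging, ticket gives the robot as it stands.
- The arm moves only by the tool jog_arm, never from a script. Its argument "rows" is text: rows parted by semicolons, each of 7 numbers parted by spaces: the shift along the tool's x, y, z in cm, then the turn, a rotation vector about the tool's x, y, z in rad, then the closure, from -1 (fully open) to 1 (shut), so that 0 is half open. A call has 1 to 5 rows; each row shifts and turns the commanded pose from where the row before left it, along the tool's axes as they then stand; what a row does not reach is not made up. A row lasts 1/8 s, in which the tool goes at most 62.5 mm and 10.7 degrees, less where a joint would pass 70% of its speed; a pose out of reach is approached as far as the arm can. A call with a gripper value outside its range is refused whole. The fingers move at their own pace and stop on an object; "force" is the grip in N (left out, the last holds). Time passes only in rows, so rows that do not move let the fingers close. It gives the time, the measured TCP pose, the force, the opening and the grip force at its end, in the units of the state.
- ctrl.get_state(): the state, without advancing time (a new reading comes with each control period).
- imaging.get_image(name): name is "scene" or "top" or "wrist"; returns a dict with "img" (384x512x3 uint8, blue, green, red), "vertical_fov" (degrees; the focal length in pixels is half the picture's height over the tangent of half this angle, whatever the lens; pixels are square), "cx", "cy" (the principal point, pixels), "origin" and "orientation" of the camera in the world. Camera axes: x right, y down, z forward; pixel columns grow to the right and rows downward; lengths in m; the calibration is good to about 2 mm. A picture is of the moment at which its call begins. There is no depth.
- ticket.close_job(): hands the job in; it is judged then, once.
The state is a dict: "time": time; "joint_positions": joint angles; "qd": joint speeds; "joint_torque": joint torques, N m; "position": TCP position; "tool_rot": TCP orientation; "ft_force": force on the tool from outside, world axes, zero at the start; "torque": the same for the moment, N m; "grip_width": opening from 0.0 (shut) to 1.0 (fully open); "grip_force": force on a finger pad.
Only numpy, scipy, OpenCV 4.12 (cv2) and the standard library are available. Lean on these libraries where they do the work, as an engineer would, in place of code of your own. Each camera call takes 0.05 s, during which the arm holds its last target. There are 200 camera calls.

## Working session

There is one attempt and no reset: what is moved stays moved. The work goes in short steps, Python scripts to look and compute and a tool call to move; the robot and the scene stay as the last step left them, time stands still between calls to the robot, and variables do not carry over. Pictures are saved under pics/ and viewed, at most 10 in all, crops included, and the job is handed in when it is done.

Besides the shell and the picture viewer there is one more tool, called after "Request:" as name(argument=value, ...), one argument or row to a line, values as JSON. jog_arm: Moves the arm, as the interface text tells. Its arguments: {"type":"object","properties":{"rows":{"type":"string"},"force":{"type":"number"}},"required":["rows"]}

```bash
mkdir -p pics; cat > h.py <<'E'
import numpy as np, cv2
from scipy.spatial.transform import Rotation as R
from bench import ctrl, imaging, ticket
def snap(n,f):
    d=imaging.get_image(n); cv2.imwrite(f'pics/{f}.png',d['img']); np.save(f'pics/{f}.npy',d,allow_pickle=True); return d
def load(f): return np.load(f'pics/{f}.npy',allow_pickle=True).item()
def rot(d):
    o=np.array(d['orientation'],float); return o if o.shape==(3,3) else R.from_rotvec(o).as_matrix()
def foc(d): return d['img'].shape[0]/2/np.tan(np.radians(d['vertical_fov'])/2)
def ray(d,u,v):
    w=rot(d)@np.array([(u-d['cx'])/foc(d),(v-d['cy'])/foc(d),1]); return np.array(d['origin']),w/np.linalg.norm(w)
def plane(d,u,v,z):
    o,w=ray(d,u,v); return o+w*(z-o[2])/w[2]
def proj(d,p):
    c=rot(d).T@(np.array(p)-d['origin']); return foc(d)*c[:2]/c[2]+[d['cx'],d['cy']]
def tri(d1,p1,d2,p2):
    o1,a=ray(d1,*p1);o2,b=ray(d2,*p2)
    s=np.linalg.lstsq(np.c_[a,-b],o2-o1,rcond=None)[0]; x,y=o1+a*s[0],o2+b*s[1]
    return (x+y)/2,np.linalg.norm(x-y)
E
python3 - <<'E'
from h import *
for n in('scene','top'):
    d=snap(n,n+'0'); print(n,d['origin'],d['orientation'],d['vertical_fov'],d['cx'],d['cy'],d.keys())
s=ctrl.get_state();print(s['position'],s['tool_rot'],s['time'],s['grip_width'])
a=cv2.imread('pics/scene0.png');b=cv2.imread('pics/top0.png')
cv2.imwrite('pics/both0.png',cv2.resize(np.vstack([a,b]),None,fx=.78,fy=.78))
E
```

```text
scene [1.18422268 0.07411281 1.09083846] [-1.79688487 -2.00812468  0.58499301] 45.101264076770136 258.10531391136556 187.26489466438696 dict_keys(['img', 'vertical_fov', 'cx', 'cy', 'origin', 'orientation'])
top [ 0.37405112 -0.02755495  0.95333738] [-2.22783397  1.96143571 -0.20644387] 57.67696774074824 263.3854104925632 189.53930504506258 dict_keys(['img', 'vertical_fov', 'cx', 'cy', 'origin', 'orientation'])
[ 0.20043469 -0.61782389  0.2215486 ] [-3.10134472e+00 -4.90664668e-01  5.83199697e-04] 0.1 0.9990069525369001
```

View pics/both0.png

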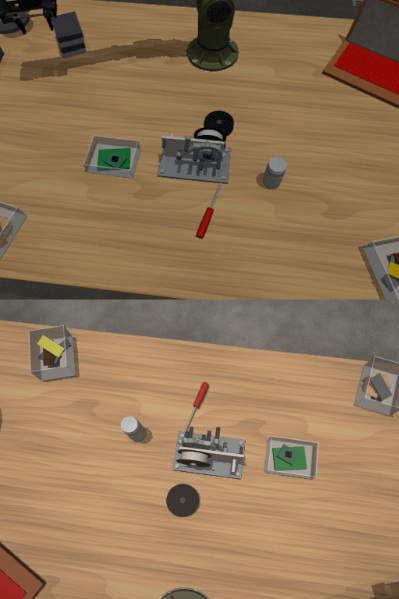

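The winder is near scene (250,200) and top (268,198). The spare reel is behind it, the tub is on the pawl side, the can on the other side and the screwdriver in front. I'll zoom in on both views.

```bash
python3 - <<'E'
from h import *
a=load('scene0')['img'][150:250,190:310];b=load('top0')['img'][155:240,210:330]
cv2.imwrite('pics/z0.png',np.hstack([cv2.resize(a,(400,333),interpolation=2),np.vstack([cv2.resize(b,(400,283),interpolation=2),np.zeros((50,400,3),np.uint8)])]))
E
```

```text
(no output)
```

View pics/z0.png

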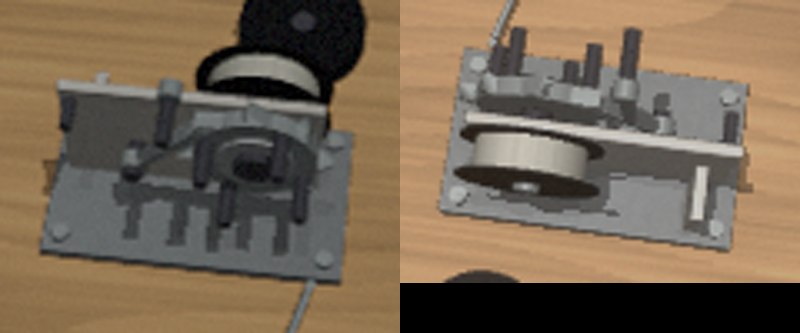

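The zoom shows the base plate corners, the strip ends, the pawl pin (top crop 632,30) and the top peg (518,30). I'll fit the winder pose from rays and check it against the pin and peg.

```bash
cat >> h.py <<'E'
def W2w(P,p):
    x,y,a=P; c,s=np.cos(a),np.sin(a); return np.array([x+c*p[0]-s*p[1],y+s*p[0]+c*p[1],p[2]])
E
python3 - <<'E'
from h import *
from scipy.optimize import least_squares
t,s=load('top0'),load('scene0')
T=lambda u,v:(210+(u-400)/3.3333,155+v/3.3333); S=lambda u,v:(190+u/3.3333,150+v/3.3333)
m=.001*np.array([[65,75,12],[65,-165,12],[-75,-165,12],[-75,75,12],[-17,50,128],[-17,-155,128],[65,75,12],[65,-165,12],[-17,-155,128]])
o=[(t,T(465,47)),(t,T(748,84)),(t,T(730,248)),(t,T(441,210)),(t,T(468,117)),(t,T(742,152)),(s,S(340,279)),(s,S(41,249)),(s,S(58,85))]
px=[plane(d,*q,p[2]) for (d,q),p in zip(o,m)]
f=lambda P:np.concatenate([(W2w(P,p)-x)[:2] for p,x in zip(m,px)])
r=least_squares(f,[.55,0,0]);P=r.x;print(P,np.round(r.fun.reshape(-1,2)*1000,1)); np.save('P.npy',P)
for n,p in dict(pin_tip=(52,-64,165),pin_base=(14,-64,165),peg_tip=(52,18,133),peg_base=(14,18,133),hub=(24,0,95)).items():
    w=W2w(P,np.array(p)/1000);a=proj(t,w);b=proj(s,w)
    print(n,w.round(4),'top',((a-[210,155])*3.333+[400,0]).round(),'scene',((b-[190,150])*3.333).round())
# bystanders
can=t['img']
print('pin tri',tri(t,T(632,32),s,S(165,140)),'peg',tri(t,T(518,32),s,S(280,178)))
E
```

```text
[0.55981704 0.0331298  0.00110738] [[-0.1  2.3]
 [ 2.2  1.2]
 [-0.  -0.3]
 [-1.3  3.1]
 [ 0.8  3.6]
 [ 1.7 -1.4]
 [-0.4 -0.7]
 [-0.2 -3.8]
 [-2.7 -4. ]]
pin_tip [ 0.6119 -0.0308  0.165 ] top [632.  29.] scene [159. 144.]
pin_base [ 0.5739 -0.0309  0.165 ] top [626.  81.] scene [166.  99.]
peg_tip [0.6118 0.0512 0.133 ] top [519.  28.] scene [273. 178.]
peg_base [0.5738 0.0511 0.133 ] top [512.  78.] scene [278. 134.]
hub [0.5838 0.0332 0.095 ] top [541.  80.] scene [251. 170.]
pin tri (array([ 0.60913219, -0.02906445,  0.16608333]), np.float64(0.004073648101735409)) peg (array([0.60950775, 0.05415493, 0.12960312]), np.float64(0.004060929314381202))
```

Request:
jog_arm(
  rows="0 0 -2 0 0 0.15 1;0 0 -2 0 0 0.15 1;0 0 0 0 0 0.01 1",
  force=20,
)

```text
time: 0.48
position: [0.2009, -0.619, 0.2639]
tool_rot: [3.139, 0.008, 0.001]
ft_force: [0.5, 0.3, -0.6]
grip_width: 0.747
grip_force: 0.0
```

```bash
cat >> h.py <<'E'
P=np.load('P.npy')
def go(*tgts):
    s=ctrl.get_state();M=R.from_rotvec(s['tool_rot']);p=np.array(s['position'])
    print('t',s['time'],'tcp winder mm',((p-[P[0],P[1],0])*1000).round(1),'F',np.round(s['ft_force'],1),'grip',s['grip_width'])
    print('x axis',M.as_matrix()[:,0].round(3),'z axis',M.as_matrix()[:,2].round(3))
    for t in tgts:
        w=W2w(P,np.array(t)/1000);print(t,'world',w.round(3),'tool shift cm',(M.inv().apply(w-p)*100).round(1));p=w
E
python3 -c "
from h import *
go((37,-25,250),(37,-25,135))"
```

```text
t 0.475 tcp winder mm [-358.9 -652.1  263.9] F [ 0.5  0.3 -0.6] grip 0.7466584696649804
x axis [1.    0.005 0.001] z axis [ 0.001 -0.003 -1.   ]
(37, -25, 250) world [0.597 0.008 0.25 ] tool shift cm [ 39.9 -62.5   1.3]
(37, -25, 135) world [0.597 0.008 0.135] tool shift cm [-0.  -0.  11.5]
```

Request:
jog_arm(
  rows="2.8 -4.5 0 0 0 0 1;2.8 -4.5 0 0 0 0 1;2.8 -4.5 0 0 0 0 1;2.8 -4.5 0 0 0 0 1;2.8 -4.5 0 0 0 0 1",
)

```text
time: 1.1
position: [0.3401, -0.3907, 0.2612]
tool_rot: [-3.141, -0.011, 0.002]
ft_force: [0.8, -0.6, -0.7]
grip_width: 0.172
grip_force: 0.0
```

Request:
jog_arm(
  rows="2.8 -4.5 0 0 0 0 1;2.8 -4.5 0 0 0 0 1;2.8 -4.5 0 0 0 0 1;2.8 -4.5 0 0 0 0 1;2.8 -4.5 0 0 0 0 1",
)

```text
time: 1.72
position: [0.479, -0.1656, 0.2613]
tool_rot: [-3.141, -0.01, 0.002]
ft_force: [0.8, -0.0, -0.2]
grip_width: 0.004
grip_force: 0.0
```

Request:
jog_arm(
  rows="2.8 -4.5 0 0 0 0 1;2.8 -4.5 0 0 0 0 1;2.8 -4.5 0 0 0 0 1;2.8 -4.5 0 0 0 0 1;0 0 0 0 0 0 1",
)

```text
time: 2.35
position: [0.5903, 0.0191, 0.2608]
tool_rot: [-3.138, -0.024, 0.003]
ft_force: [-0.2, 0.3, 0.5]
grip_width: 0.009
grip_force: 0.0
```

```bash
python3 - <<'E'
from h import *
go((37,-25,250),(37,-25,135))
a=snap('scene','s1')['img'];b=snap('wrist','w1')['img']
cv2.imwrite('pics/z1.png',np.hstack([cv2.resize(a[90:250,170:330],(400,400),interpolation=2),cv2.resize(b,(400,300)).__class__(0) if 0 else np.vstack([cv2.resize(b,(400,300)),np.zeros((100,400,3),np.uint8)])]))
E
```

```text
t 2.35 tcp winder mm [ 30.5 -14.1 260.8] F [-0.2  0.3  0.5] grip 0.009190751472695885
x axis [ 1.     0.015 -0.002] z axis [-0.002  0.004 -1.   ]
(37, -25, 250) world [0.597 0.008 0.25 ] tool shift cm [0.6 1.1 1.1]
(37, -25, 135) world [0.597 0.008 0.135] tool shift cm [ 0.   0.  11.5]
```

View pics/z1.png

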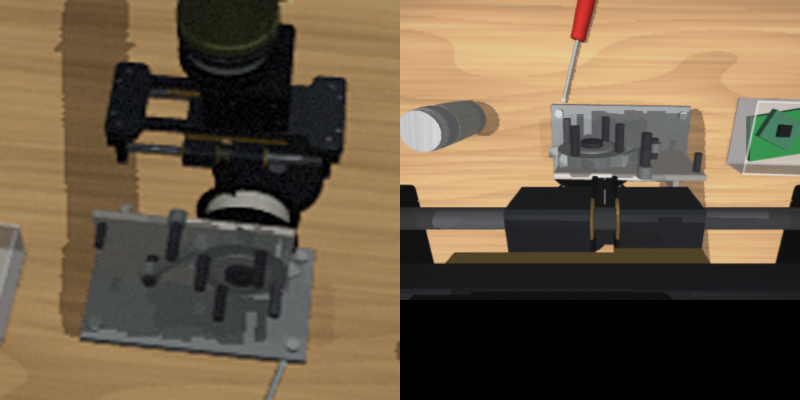

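The winder stands undisturbed and the shut fingers are just above the gap between the pin (wrist 646,150) and the top peg. I'll descend there.

Request:
jog_arm(
  rows="0.6 1.1 1 0 0 0 1;0 0 4 0 0 0 1;0 0 4 0 0 0 1;0 0 3.5 0 0 0 1;0 0 0 0 0 0 1",
)

```text
time: 3.08
position: [0.5935, -0.0008, 0.134]
tool_rot: [3.141, 0.002, -0.011]
ft_force: [0.3, -0.3, 0.5]
grip_width: 0.006
grip_force: 0.0
```

```bash
python3 -c "
from h import *
go((37,-140,135))"
```

```text
t 3.075 tcp winder mm [ 33.7 -33.9 134. ] F [ 0.3 -0.3  0.5] grip 0.005550261773322785
x axis [ 1.     0.001 -0.007] z axis [-0.007 -0.001 -1.   ]
(37, -140, 135) world [ 0.597 -0.107  0.135] tool shift cm [ 0.3 10.6 -0.1]
```

Request:
jog_arm(
  rows="0.2 1 0 0 0 0 1;0 1.2 0 0 0 0 1;0 1.2 0 0 0 0 1;0 1.2 0 0 0 0 1;0 1.2 0 0 0 0 1",
)

```text
time: 3.7
position: [0.5985, -0.0569, 0.1377]
tool_rot: [3.141, 0.005, 0.0]
ft_force: [-0.6, -0.0, -0.2]
grip_width: 0.011
grip_force: 0.0
```

Request:
jog_arm(
  rows="0 1.2 0 0 0 0 1;0 1.2 0 0 0 0 1;0 1.2 0 0 0 0 1;0 0.6 0 0 0 0 1;0 0 0 0 0 0 1",
)

```text
time: 4.32
position: [0.5986, -0.0983, 0.1374]
tool_rot: [-3.142, -0.005, 0.0]
ft_force: [-1.1, -0.2, -0.2]
grip_width: 0.005
grip_force: 0.0
```

```bash
python3 - <<'E'
from h import *
go((37,-140,135))
a=snap('scene','s2')['img'];b=snap('top','t2')['img']
cv2.imwrite('pics/z2.png',np.hstack([cv2.resize(a[110:250,170:310],(400,400),interpolation=2),cv2.resize(b[110:250,200:340],(400,400),interpolation=2)]))
E
```

```text
t 4.325 tcp winder mm [  38.8 -131.4  137.4] F [-1.1 -0.2 -0.2] grip 0.0048527623919408566
x axis [ 1.     0.003 -0.   ] z axis [-0.  0. -1.]
(37, -140, 135) world [ 0.597 -0.107  0.135] tool shift cm [-0.2  0.9  0.2]
```

View pics/z2.png

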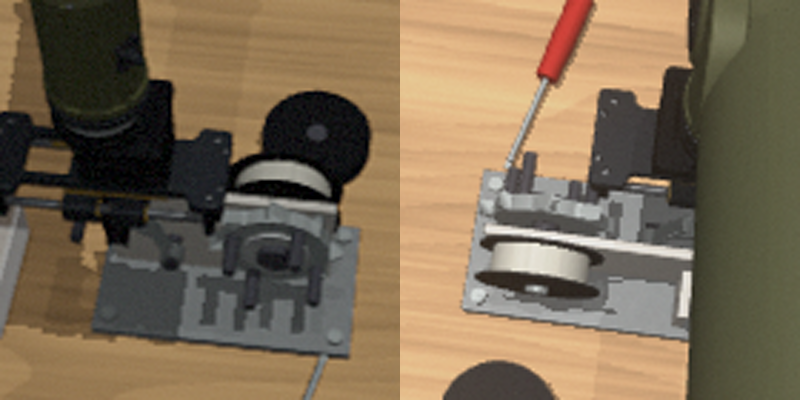

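The pawl has left the wheel, and a pin tip shows left of the fingers at crop (78,238). I'll compare that with where a tipped pin should project.

```bash
python3 - <<'E'
from h import *
s=load('s2')
for th in(.7,.85,1.):
    a=np.arctan2(31,105)-th
    w=W2w(P,np.array([52,-95+109*np.sin(a),60+109*np.cos(a)])/1000);print(th,w.round(3),((proj(s,w)-[170,110])*400/140).round())
go((37,-115,230),(37,65,230),(37,65,120))
E
```

```text
0.7 [ 0.612 -0.106  0.16 ] [105. 232.]
0.85 [ 0.612 -0.12   0.152] [ 89. 236.]
1.0 [ 0.612 -0.133  0.142] [ 74. 240.]
t 4.425 tcp winder mm [  38.8 -130.3  137.5] F [-0.2  0.4  0.2] grip 0.0043516423432971895
x axis [1.    0.004 0.   ] z axis [ 0.  0. -1.]
(37, -115, 230) world [ 0.597 -0.082  0.23 ] tool shift cm [-0.2 -1.5 -9.2]
(37, 65, 230) world [0.597 0.098 0.23 ] tool shift cm [  0.1 -18.    0. ]
(37, 65, 120) world [0.597 0.098 0.12 ] tool shift cm [-0.  0. 11.]
```

Request:
jog_arm(
  rows="0 -1.5 -2 0 0 0 1;0 0 -4 0 0 0 1;0 0 -4 0 0 0 1;0 -4.5 0 0 0 0 1;0 -4.5 0 0 0 0 1",
)

```text
time: 5.05
position: [0.5987, 0.01, 0.2401]
tool_rot: [-3.141, -0.007, -0.005]
ft_force: [0.5, 0.4, 0.2]
grip_width: 0.008
grip_force: 0.0
```

Request:
jog_arm(
  rows="0 -4.5 0 0 0 0 1;0 -4.5 0 0 0 0 1;0 0 0 0 0 0 1",
)

```text
time: 5.42
position: [0.5966, 0.1053, 0.2396]
tool_rot: [-3.138, -0.023, -0.003]
ft_force: [-0.4, -0.3, 0.8]
grip_width: 0.004
grip_force: 0.0
```

```bash
python3 - <<'E'
from h import *
go((37,65,120))
a=snap('scene','s3')['img'];b=snap('wrist','w3')['img']
cv2.imwrite('pics/z3.png',np.hstack([cv2.resize(a[120:250,180:310],(400,400),interpolation=2),np.vstack([cv2.resize(b,(400,300)),np.zeros((100,400,3),np.uint8)])]))
E
```

```text
t 5.425 tcp winder mm [ 36.8  72.2 239.6] F [-0.4 -0.3  0.8] grip 0.0037449302834731326
x axis [1.    0.014 0.002] z axis [ 0.002  0.003 -1.   ]
(37, 65, 120) world [0.597 0.098 0.12 ] tool shift cm [-0.   0.8 12. ]
```

View pics/z3.png

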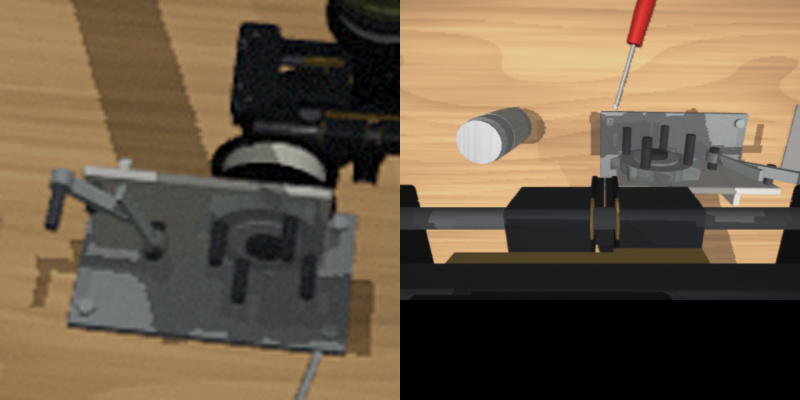

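The pawl rests fully tipped back. Peg tips show at scene crop (217,262), (238,300), (308,297) and (288,258). I'll get the wheel angle from those.

```bash
python3 - <<'E'
from h import *
s=load('s3')
for (u,v) in((217,260),(238,299),(308,296),(288,257)):
    o,w=ray(s,180+u*.325,120+v*.325); p=o+w*((P[0]+.052-o[0])/w[0]); y,z=(p[1]-P[1])*1000,p[2]*1000-95
    print('y',y.round(1),'z',z.round(1),'r',np.hypot(y,z).round(1),'phi past top',np.degrees(np.arctan2(y,z)).round(1))
go((37,65,120))
E
```

```text
y -33.9 z 23.0 r 41.0 phi past top -55.9
y -16.8 z -37.1 r 40.7 phi past top -155.6
y 40.6 z -20.5 r 45.5 phi past top 116.7
y 22.2 z 38.3 r 44.2 phi past top 30.1
t 5.525 tcp winder mm [ 38.   65.8 238.8] F [ 0.2 -1.4  0.4] grip 0.007826921293492991
x axis [1.    0.007 0.001] z axis [ 0.001 -0.    -1.   ]
(37, 65, 120) world [0.597 0.098 0.12 ] tool shift cm [-0.1  0.1 11.9]
```

Request:
jog_arm(
  rows="0 0 4 0 0 0 1;0 0 4 0 0 0 1;0 0 3.8 0 0 0 1;0 0 0 0 0 0 1",
)

```text
time: 6.02
position: [0.5959, 0.0951, 0.117]
tool_rot: [3.14, 0.003, -0.009]
ft_force: [-0.1, -0.6, 0.3]
grip_width: 0.006
grip_force: 0.0
```

```bash
python3 -c "
from h import *
go((37,15,120))"
```

```text
t 6.025 tcp winder mm [ 36.  62. 117.] F [-0.1 -0.6  0.3] grip 0.0057831131651477205
x axis [ 1.     0.002 -0.006] z axis [-0.006 -0.001 -1.   ]
(37, 15, 120) world [0.597 0.048 0.12 ] tool shift cm [ 0.1  4.7 -0.3]
```

Request:
jog_arm(
  rows="0 1 -0.2 0 0 0 1;0 1 0 0 0 0 1;0 1 0 0 0 0 1;0 0.8 0 0 0 0 1;0 0.6 0 0 0 0 1",
)

```text
time: 6.65
position: [0.5985, 0.0538, 0.1223]
tool_rot: [-3.141, -0.007, -0.002]
ft_force: [-0.0, 4.9, 1.8]
grip_width: 0.007
grip_force: 1.8
```

Request:
jog_arm(
  rows="0 0.2 0 0 0 0 1;0 0 0 0 0 0 1",
)

```text
time: 6.9
position: [0.5979, 0.0505, 0.1212]
tool_rot: [3.141, 0.005, -0.001]
ft_force: [1.0, 1.8, -0.2]
grip_width: 0.004
grip_force: 0.7
```

```bash
python3 - <<'E'
from h import *
go((37,9,120))
a=snap('scene','s4')['img'];b=snap('wrist','w4')['img']
cv2.imwrite('pics/z4.png',np.hstack([cv2.resize(a[120:250,180:310],(400,400),interpolation=2),np.vstack([cv2.resize(b,(400,300)),np.zeros((100,400,3),np.uint8)])]))
E
```

```text
t 6.9 tcp winder mm [ 38.1  17.4 121.2] F [ 1.   1.8 -0.2] grip 0.0041172618438021745
x axis [ 1.     0.003 -0.001] z axis [-0.001 -0.001 -1.   ]
(37, 9, 120) world [0.597 0.042 0.12 ] tool shift cm [-0.1  0.8  0.1]
```

View pics/z4.png

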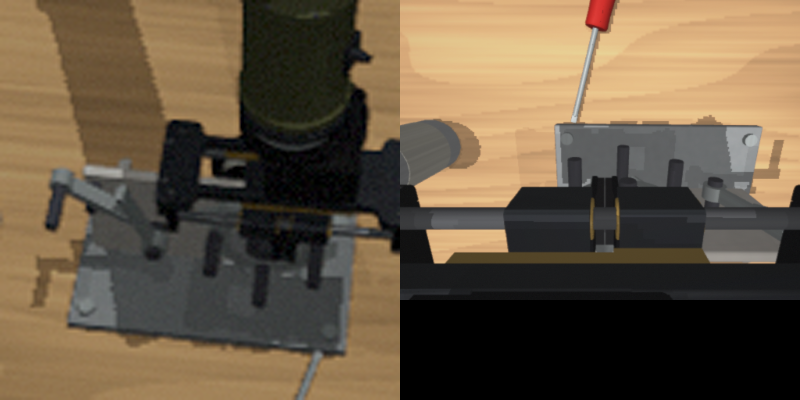

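Three peg tips are visible at (211,275), (260,305) and (315,287). The fourth, the pushed one, is hidden by the finger.

```bash
cat > ang.py <<'E'
from h import *
def ang(f,pts,off=4.4):
    s=load(f);r=[]
    for (u,v) in pts:
        o,w=ray(s,180+u*.325,120+v*.325); p=o+w*((P[0]+.052-o[0])/w[0]); y,z=(p[1]-P[1])*1000,p[2]*1000-95
        ph=np.degrees(np.arctan2(y,z));r.append(ph);print(round(y,1),round(z,1),ph.round(1))
E
python3 -c "
from ang import *
ang('s4',((211,274),(260,304),(315,286)))"
```

```text
-39.0 -0.1 -90.2
1.6 -41.9 177.8
45.5 -3.0 93.8
```

Request:
jog_arm(
  rows="0 0.4 0 0 0 0 1;0 0.4 0 0 0 0 1;0 0.3 0 0 0 0 1;0 0 0 0 0 0 1;0 0 0 0 0 0 1",
)

```text
time: 7.62
position: [0.5979, 0.0394, 0.1212]
tool_rot: [3.141, 0.005, -0.001]
ft_force: [-0.1, 0.0, -0.7]
grip_width: -0.001
grip_force: 0.3
```

```bash
python3 - <<'E'
from h import *
go((37,35,120),(37,35,240))
E
```

```text
t 7.625 tcp winder mm [ 38.1   6.2 121.2] F [-0.1  0.  -0.7] grip -0.0011062406662470205
x axis [ 1.     0.003 -0.001] z axis [-0.001 -0.001 -1.   ]
(37, 35, 120) world [0.597 0.068 0.12 ] tool shift cm [-0.1 -2.9  0.1]
(37, 35, 240) world [0.597 0.068 0.24 ] tool shift cm [ -0.   0. -12.]
```

Request:
jog_arm(
  rows="0 -1 0 0 0 0 1;0 0 -4 0 0 0 1;0 0 -4 0 0 0 1;0 0 -4 0 0 0 1;0 4 0 0 0 0 1",
)

```text
time: 8.25
position: [0.6002, 0.0153, 0.2459]
tool_rot: [-3.14, -0.018, -0.012]
ft_force: [0.4, -0.3, -0.2]
grip_width: 0.005
grip_force: 0.0
```

Request:
jog_arm(
  rows="0 5 0 0 0 0 1;0 5 0 0 0 0 1;0 5 0 0 0 0 1;0 5 0 0 0 0 1;0 0 0 0 0 0 1",
)

```text
time: 8.88
position: [0.5978, -0.1963, 0.2406]
tool_rot: [3.139, -0.008, -0.002]
ft_force: [-0.1, 0.6, 0.1]
grip_width: 0.002
grip_force: 0.0
```

```bash
python3 - <<'E'
from h import *
go((37,-210,240),(37,-210,125))
a=snap('scene','s5')['img'];b=snap('wrist','w5')['img']
cv2.imwrite('pics/z5.png',np.hstack([cv2.resize(a[120:250,180:310],(400,400),interpolation=2),np.vstack([cv2.resize(b,(400,300)),np.zeros((100,400,3),np.uint8)])]))
E
```

```text
t 8.875 tcp winder mm [  38.  -229.4  240.6] F [-0.1  0.6  0.1] grip 0.0019473395073090246
x axis [ 1.    -0.005 -0.002] z axis [-0.002 -0.003 -1.   ]
(37, -210, 240) world [ 0.597 -0.177  0.24 ] tool shift cm [-0.1 -1.9  0.1]
(37, -210, 125) world [ 0.597 -0.177  0.125] tool shift cm [ 0.  -0.  11.5]
```

View pics/z5.png

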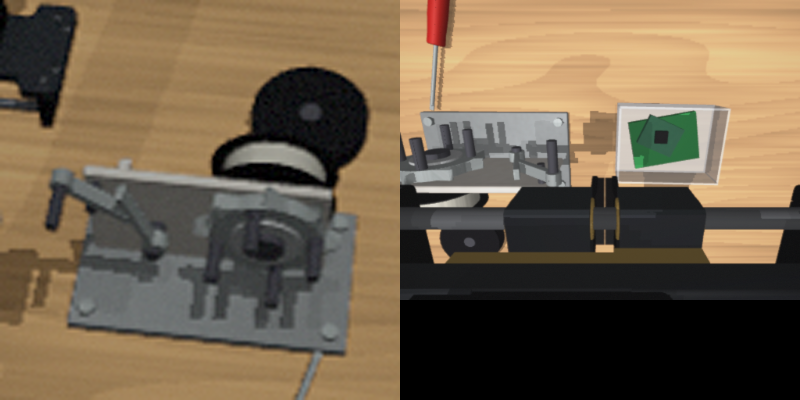

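The pawl is still on its rest, the wheel has turned, and the peg tips are at (211,281), (250,249), (272,304) and (313,277). I'll compute the angle.

```bash
python3 -c "
from ang import *
ang('s5',((211,281),(250,248),(272,303),(313,277)))"
```

```text
-39.1 -11.5 -106.4
-7.9 46.3 -9.6
11.5 -38.2 163.2
43.2 11.1 75.6
```

Request:
jog_arm(
  rows="0 -1.5 3.5 0 0 0 1;0 0 4 0 0 0 1;0 0 4 0 0 0 1;0 0 0 0 0 0 1",
)

```text
time: 9.48
position: [0.5967, -0.1719, 0.1235]
tool_rot: [-3.139, -0.011, 0.01]
ft_force: [-0.5, 0.3, -0.3]
grip_width: 0.005
grip_force: 0.0
```

Request:
jog_arm(
  rows="0 -1.2 0 0 0 0 1;0 -1.2 0 0 0 0 1;0 -1.2 0 0 0 0 1;0 -1.2 -0.3 0 0 0 1;0 -1.2 -0.3 0 0 0 1",
)

```text
time: 10.1
position: [0.5988, -0.1137, 0.1331]
tool_rot: [3.142, 0.006, 0.001]
ft_force: [-0.4, -0.3, 0.2]
grip_width: 0.003
grip_force: 0.2
```

```bash
python3 -c "
from h import *
go((37,-120,135),(37,-92,135))"
```

```text
t 10.1 tcp winder mm [  39.  -146.8  133.1] F [-0.4 -0.3  0.2] grip 0.0032909234440831573
x axis [1.    0.004 0.   ] z axis [ 0. -0. -1.]
(37, -120, 135) world [ 0.597 -0.087  0.135] tool shift cm [-0.2 -2.7 -0.2]
(37, -92, 135) world [ 0.597 -0.059  0.135] tool shift cm [ 0.  -2.8 -0. ]
```

Request:
jog_arm(
  rows="0 -0.8 0 0 0 0 1;0 -0.8 0 0 0 0 1;0 -0.8 0 0 0 0 1;0 -0.8 0 0 0 0 1;0 -0.8 0 0 0 0 1",
)

```text
time: 10.72
position: [0.5985, -0.0742, 0.1324]
tool_rot: [-3.141, -0.006, 0.0]
ft_force: [-0.2, -0.2, 0.5]
grip_width: 0.004
grip_force: 0.0
```

Request:
jog_arm(
  rows="0 -0.7 0 0 0 0 1;0 -0.5 0 0 0 0 1;0 0 0 0 0 0 1;0 2 0 0 0 0 1;0 2 0 0 0 0 1",
)

```text
time: 11.35
position: [0.5986, -0.1055, 0.1325]
tool_rot: [3.14, 0.004, -0.0]
ft_force: [0.4, -0.3, 1.2]
grip_width: 0.01
grip_force: 0.0
```

Request:
jog_arm(
  rows="0 4 -1 0 0 0 1;0 4 -4 0 0 0 1;0 4 -4 0 0 0 1;0 3 -4 0 0 0 1;0 0 0 0 0 0 1",
)

```text
time: 11.98
position: [0.5993, -0.2599, 0.2661]
tool_rot: [3.137, -0.008, 0.008]
ft_force: [-0.9, -0.4, -0.1]
grip_width: 0.005
grip_force: 0.0
```

```bash
python3 - <<'E'
from h import *
go()
a=snap('scene','s6')['img'];b=snap('top','t6')['img']
cv2.imwrite('pics/z6.png',np.hstack([cv2.resize(a[120:250,180:310],(400,400),interpolation=2),cv2.resize(b[110:250,200:340],(400,400),interpolation=2)]))
E
```

```text
t 11.975 tcp winder mm [  39.5 -293.   266.1] F [-0.9 -0.4 -0.1] grip 0.005365324235684337
x axis [ 1.    -0.005  0.005] z axis [ 0.005 -0.005 -1.   ]
```

View pics/z6.png

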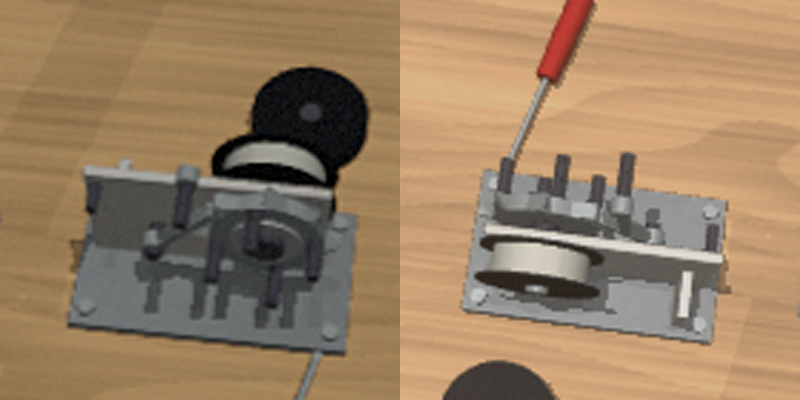

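The pawl is down and its pin tip at (182,226) matches its starting place. The peg tips have not moved since the notch push. A quick pixel comparison of the pin and bystanders against the first picture will confirm this.

```bash
python3 - <<'E'
from h import *
for f in('scene0','s6'):
    g=cv2.cvtColor(load(f)['img'],6); c=cv2.resize(g[172:196,232:250],None,fx=8,fy=8,interpolation=2)
    ys,xs=np.nonzero(c[80:176]<62); print(f,'pin px',xs.mean()/8+232,ys.mean()/8+182,len(xs))
a,b=[cv2.cvtColor(load(f)['img'],6)  for f in('scene0','s6')]
A,B=a[172:196,230:252].astype(np.float32),b
r=cv2.matchTemplate(cv2.resize(b[166:202,224:258],None,fx=4,fy=4,interpolation=2),cv2.resize(a[172:197,230:246],None,fx=4,fy=4,interpolation=2),5)
print('pin shift px',(np.array(cv2.minMaxLoc(r)[3])-24)/4,r.max())
for th in(0,.1,.2):
    k=np.arctan2(31,105)-th;print(th,proj(load('s6'),W2w(P,np.array([52,-95+109*np.sin(k),60+109*np.cos(k)])/1000)).round(1))
t0,t6=load('top0')['img'],load('t6')['img']
d=cv2.absdiff(t0,t6).max(2)>50; print('top diff px: can',d[140:190,140:200].sum(),'driver',d[95:165,230:275].sum(),'tub',d[170:235,335:415].sum(),'reel',d[230:285,205:265].sum())
E
```

```text
scene0 pin px 240.65449876746098 189.02691043549711 6085
s6 pin px 240.01101321585904 188.70030941892176 4767
pin shift px [0. 0.] 0.9940311
0 [237.7 193.2]
0.1 [233.2 192.2]
0.2 [228.7 191.5]
top diff px: can 0 driver 14 tub 627 reel 0
```

The pin is back at exactly its start position, so the pawl is down. The tub pixels that changed are the arm passing over it, always above 12 cm. Handing in.

```bash
python3 -c "
from h import *
print(ticket.close_job())"
```

```text
the job is handed in; nothing more can be done
None
```

The wheel is back one notch at about 0.64 rad with the pawl fully down in it; the can, screwdriver and spare reel are unmoved, the tub was never touched (the arm hid it in the last picture), and the job is handed in, with no verdict returned.

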